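# Set an iris damper to its set-point tab and clamp it

### The arm

A 6-joint arm with a two-finger parallel gripper is mounted at the origin on a cart in front of the work surface, level with it; the furniture and walls round the work are solid. World frame = base frame: x ahead of the robot, y to its left, z up, the work surface at z = 0. Lengths are in m, angles in degrees, forces in N, time in s.
With the tool pointing down it reaches from about 0.3 to 0.775 m from the base axis. Payload 14.6 kg.
Tool frame: the origin (TCP) lies at the very end of the fingers, on their centre line; the grasp point (between the pads) lies 19 mm behind it; z points along the fingers, y is the direction in which the jaws open and shut (so a half turn about z gives the same grasp; the last joint's range is limited). The gripper opens to 94 mm and grips with 3 to 60 N. Pads are 16 mm wide; open, the fingers measure 119 mm over their backs; the gripper's body (75 mm by 177 mm) begins 78 mm behind the grasp point.
Start: joints at [59.496, 17.183, 87.147, -0, 75.671, -3.816], TCP at [0.247, 0.491, 0.205] pointing down, gripper open.
Joint ranges: [-173.82, 173.82], [-45.26, 126.66], [13.44, 144.39], [-59.66, 239.66], [0, 175.72], [-146.38, 146.38]. Speed limits (degrees/s): [127.2, 127.2, 147.25, 180, 180, 180].

### API

Orientations are given as [roll, pitch, yaw] about the fixed x, y, z axes, in that order (R = Rz(yaw) Ry(pitch) Rx(roll)).
In Python, from cell import ctrl gives the robot as it stands. The module is installed in compiled form; this text tells all that it offers.
- The arm moves only by the tool drive_tool, never from a script. Its argument "steps" is one flat list of numbers, 5 for each row, row after row: the finger opening in mm, from 0 to 94, then the shift along the tool's x, y, z in mm, then the turn about the tool's z in degrees. A call has exactly 10 rows; each row shifts and turns the pose as measured when the row begins, along the tool's axes as they then stand; what a row does not reach is not made up. A row lasts 1/8 s, in which the tool goes at most 62.5 mm and 10.7 degrees, less where a joint would pass 70% of its speed; a pose out of reach is approached as far as the arm can. A call is refused whole if a number of a shift passes 62.5 or a number of a turn 10.7, either way. A call with a gripper value outside its range is refused whole. The fingers move at their own pace and stop on an object; the grip force is fixed at half the most. Time passes only in rows, so rows that do not move let the fingers close, or fill a call up. It gives the time, the measured TCP pose, the force and the opening at its end, in the units of the state.
- ctrl.get_obs(): the state, without advancing time (a new reading comes with each control period).
- ctrl.read_camera(name): name is "scene" or "side" or "wrist"; returns the picture (420x560x3 uint8, blue, green, red); there is no depth.
- ctrl.get_calibration(name): a dict with "mtx" (3x3 intrinsics, pixels), "k1" (the pictures are not rectified: a ray, as slopes to the right and down, at radius r is drawn at 1 + k1 r^2 times it, then the intrinsics apply), "view" (4x4, takes a point from world to camera coordinates); the wrist camera has in their place "tool_from_camera" (4x4, takes a point from camera to tool coordinates, whose origin is the TCP and whose axes are the flange's). Camera axes: x right, y down, z forward; pixel columns grow to the right and rows downward; lengths in m; the calibration is good to about 2 mm. A picture is of the moment at which its call begins: read the wrist's pose just before it. get_calibration takes no time and is no camera call.
- ctrl.finish_job(): hands the job in, once; it reports no verdict.
The state is a dict: "time_s": time; "qpos": joint angles; "joint_vel": joint speeds; "joint_torque": joint torques, N m; "ee_pos": TCP position; "tool_rot": TCP orientation; "wrist_force": force on the tool from outside, world axes, zero at the start; "wrist_torque": the same for the moment, N m; "grip_width": opening from 0.0 (shut) to 1.0 (fully open).
Only numpy, scipy, OpenCV 4.12 (cv2) and the standard library are available. Lean on these libraries where they do the work, as an engineer would, in place of code of your own. Each camera call takes 0.05 s, during which the arm holds its last target. There are 200 camera calls.

### The job

The iris damper on the bench must be preset to the opening that its red set-point tab marks. Push the black clamp lever all the way over to free the ring, push the blue lever round the scale until it stands centred over the red tab, then push the black clamp lever all the way back to lock that setting. Work only by pushing with the fingertips or the outside of the fingers: do not pinch either lever, and leave the red tab and the loose things round the damper where they are.

Things in the scene. Friction and masses are not known exactly. Their poses are not given: they have to be found in the camera images.
- damper: round galvanised iris damper on a nest bolted to the bench; 138 mm across, 90 mm high, upper spigot 100 mm across. Origin on its vertical axis at bench height, z up; its yaw varies. A white arc scale plate (black lines every 6 degrees, top 55 mm above the bench, reaching 100 mm from the axis) juts out towards its own -y; the clamp stands towards its own +y
- setting_ring (a joint): angle of the setting ring and its blue lever about the damper's axis, rad, 0 to 1.676, growing counter-clockwise from above; it moves the iris leaves. The lever points along joint - 2.409 rad in the damper's frame (from +x towards +y). Freed, it takes 2 to 4 N at the grip and stays where it is left; clamped, it holds against 15 N and more
- setting_grip (a point): centre of the blue upright grip, 114 mm from the damper's axis, 81.5 mm above the bench; x outwards along the lever, z up. A flat paddle 20 mm along the lever, 8 mm thick across it, from 63.5 to 99.5 mm above the bench; push on its flat sides. The arm inside of it is 10 mm wide, top 64 mm above the bench, with a black index line
- red_tab (a joint): angle of the red set-point tab on the same scale, with the zero and direction of setting_ring, rad: the lever is centred over the tab when the two values are equal. The tab is screwed tight and not to be moved
- tab_mark (a point): middle of the top of the red tab, 90.5 mm from the damper's axis, 57 mm above the bench, x outwards. The tab is 20 mm wide across, 22 mm long outwards, with a white line along its middle; the lever's arm passes 2 mm above it
- clamp_lever (a joint): angle of the black clamp lever about its own vertical pivot, rad: 0 clamped (stop), 1.2 free (stop), growing counter-clockwise from above. The pivot lies 84 mm from the damper's axis, 1.309 rad from its +x towards +y. In that frame the lever points along joint + 0.709 rad. It takes 4 to 6 N at the grip, stays where it is left and grips the ring below about 0.45 rad
- clamp_grip (a point): centre of the black upright grip, 55 mm from the clamp lever's pivot, 83 mm above the bench; x outwards along the lever, z up. A flat paddle 20 mm along the lever, 9 mm thick across it, from 66 to 100 mm above the bench; push on its flat sides. Its arm is 10 mm wide, top 72 mm above the bench
- hex_key: black hex key, 29x109x6 mm, loose on the bench in front of the damper; origin at the centre of its underside
- ring_steel: grey steel ring, 42 mm in diameter, 12 mm high, loose on the bench near the damper; origin at the centre of its underside
- knob_spare: black knob, 36 mm in diameter, 30 mm high, loose on the bench near the damper; origin at the centre of its underside

How it is judged (in metres and radians):
On the way, in this order (a step that is already met when the one before it is completed fails the run):
1. the clamp lever is pushed over and the ring is free (value of joint clamp_lever above 0.95 rad), for 0.2 s.
2. with the clamp free, the blue lever stands over the red tab (angle between the x axis of setting_grip and the x axis of tab_mark, either way round below 0.052 rad and value of joint clamp_lever above 0.8 rad), for 0.2 s.
At the end, for the whole second after the job is handed in: the blue lever stands within 0.052 rad (3 degrees, half a scale division) of the red tab's middle, the clamp lever is back within 0.15 rad of its clamped stop, and both are at rest (angle between the x axis of setting_grip and the x axis of tab_mark, either way round below 0.052 rad and value of joint clamp_lever below 0.15 rad and velocity of joint setting_ring between -0.03 and 0.03 rad/s and velocity of joint clamp_lever between -0.03 and 0.03 rad/s); the robot touches nothing.
It fails at once if the blue lever is pinched (pressed on both flat sides at once) (contact force between the fingers and setting_ring_c2 above 2 N and contact force between the fingers and setting_ring_c3 above 2 N).
It fails at once if the clamp lever is pinched (pressed on both flat sides at once) (contact force between the fingers and clamp_lever_c2 above 2 N and contact force between the fingers and clamp_lever_c3 above 2 N).
It fails at once if the red tab is shifted (distance of tab_mark from where it was at the start of the episode above 0.004 m).
It fails at once if the hex key, steel ring or black knob is moved or lifted (distance of any of hex_key, ring_steel, knob_spare from where it was at the start of the episode above 0.015 m).
It also fails if it takes over 72 s, if anything falls off the work surface, if the arm or the gripper's body presses on something with over 40 N, if the wrist force passes 120 N, or if a joint passes its speed limit or range.

## Working session

There is one attempt and no reset: what is moved stays moved. The work goes in short steps, Python scripts to look and compute and a tool call to move; the robot and the scene stay as the last step left them, time stands still between calls to the robot, and variables do not carry over. Pictures are saved under pics/ and viewed, about 8 in all and at most 12, crops included, and the job is handed in when it is done.

Besides the shell and the picture viewer there is one more tool, called after ">>>" as a command line: name --argument value ..., lists and objects as JSON in quotes. drive_tool: Moves the arm, as the interface text tells. Its arguments: {"type":"object","properties":{"steps":{"type":"array"}},"required":["steps"]}

```bash
mkdir -p pics; cat > h.py <<'E'
import numpy as np, cv2
from cell import ctrl
def snap(n,f):
    im=ctrl.read_camera(n); cv2.imwrite('pics/'+f,im); return im
def ray(n,uv,obs=None):
    c=ctrl.get_calibration(n); K=np.array(c['mtx']); d=((np.array([*uv,1.])@np.linalg.inv(K).T))[:2]
    s=d.copy()
    for _ in range(20): s=d/(1+c['k1']*(s@s))
    if 'view' in c: T=np.linalg.inv(np.array(c['view']))
    else:
        from scipy.spatial.transform import Rotation as R
        o=obs; W=np.eye(4); W[:3,:3]=R.from_euler('xyz',o['tool_rot'],degrees=True).as_matrix(); W[:3,3]=o['ee_pos']
        T=W@np.array(c['tool_from_camera'])
    return T[:3,3],T[:3,:3]@np.array([*s,1.])
def onz(n,uv,z,obs=None):
    p,d=ray(n,uv,obs); return p+d*(z-p[2])/d[2]
def proj(n,P):
    c=ctrl.get_calibration(n); q=(np.array(c['view'])@np.array([*P,1.]))[:3]; s=q[:2]/q[2]; s=s*(1+c['k1']*(s@s))
    return (np.array(c['mtx'])@np.array([*s,1.]))[:2]
E
python3 - <<'E'
from h import *
o=ctrl.get_obs();print(o)
a=snap('scene','a.png');b=snap('side','b.png');w=snap('wrist','w.png')
for n in('scene','side','wrist'):print(ctrl.get_calibration(n))
for n,i in(('scene',a),('side',b),('wrist',w)):
    h=cv2.cvtColor(i,cv2.COLOR_BGR2HSV)
    for c,lo,hi in(('blue',(100,120,50),(130,255,255)),('red',(0,150,80),(8,255,255))):
        m=cv2.inRange(h,lo,hi);k,l,s,ct=cv2.connectedComponentsWithStats(m)
        print(n,c,[(s[j].tolist(),ct[j].round(1).tolist()) for j in range(1,k) if s[j,4]>30])
E
```

```text
{'time_s': 0.0, 'qpos': array([ 5.94966980e+01,  1.72157710e+01,  8.71802707e+01, -8.58334943e-04,
        7.56707815e+01, -3.81604742e+00]), 'joint_vel': array([ 0.01093869,  0.0750359 ,  0.01116388, -0.10999057,  0.02171018,
        0.07281739]), 'joint_torque': array([-7.13307218e-04, -5.31808805e+01, -3.52730477e+01,  7.07691209e-02,
        2.44741532e-02, -1.02464121e-04]), 'ee_pos': array([0.24688859, 0.4911764 , 0.20488519]), 'tool_rot': array([-1.79933270e+02, -3.61776596e-03,  1.53312956e+02]), 'wrist_force': array([-0.71022702,  0.62456841,  0.64230057]), 'wrist_torque': array([-0.00256431, -0.00830469,  0.0223053 ]), 'grip_width': 1.0000852569428706}
{'mtx': array([[473.64414938,   0.        , 284.4101895 ],
       [  0.        , 473.64414938, 213.42815281],
       [  0.        ,   0.        ,   1.        ]]), 'k1': -0.017324923912526758, 'view': array([[ 0.88251945, -0.47025424,  0.00451449, -0.45137255],
       [-0.35776586, -0.67758276, -0.64256143,  0.21407063],
       [ 0.30522617,  0.56545782, -0.76622088,  0.80060604],
       [ 0.        ,  0.        ,  0.        ,
[... 1310 characters left out ...]
3, 214, 26, 32, 106], [494.7, 230.4]), ([476, 246, 44, 55, 74], [494.4, 274.2])]
scene red [([366, 42, 7, 15, 58], [368.9, 48.0]), ([360, 58, 8, 19, 83], [364.0, 67.5])]
side blue [([73, 12, 56, 54, 286], [97.6, 37.2]), ([111, 25, 19, 12, 87], [120.0, 30.0]), ([87, 48, 15, 15, 73], [93.7, 54.7]), ([76, 72, 9, 16, 60], [79.6, 78.4]), ([270, 87, 44, 16, 474], [294.8, 94.2]), ([43, 121, 21, 48, 328], [53.1, 144.0]), ([273, 126, 51, 32, 1129], [298.9, 141.5]), ([0, 145, 9, 16, 69], [3.9, 153.1]), ([468, 153, 11, 6, 32], [472.9, 155.4]), ([469, 158, 9, 6, 35], [473.1, 160.7]), ([3, 220, 31, 42, 802], [18.3, 240.2]), ([445, 245, 19, 13, 167], [454.5, 251.2])]
side red []
wrist blue []
wrist red []
```

View pics/a.png

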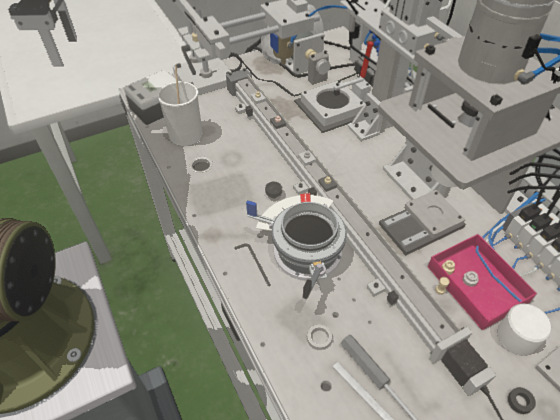

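View pics/b.png

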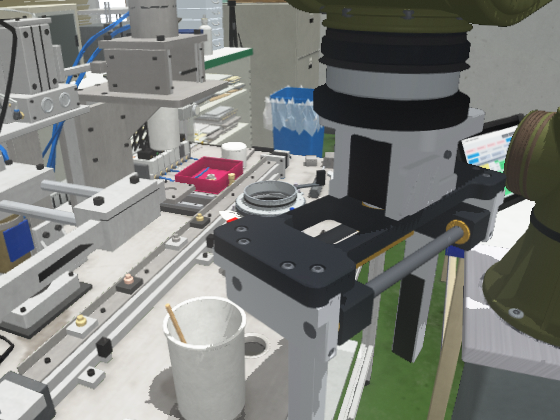

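The scene picture shows the damper rim around (309,230), the blue grip at (252,208), the red tab at (306,198), the black clamp grip near (308,287), the hex key at (255,262), the steel ring at (319,337) and the knob at (273,188). The side view is blocked by the arm.

```bash
python3 - <<'E'
from h import *
a=cv2.imread('pics/a.png')
for n,uv,z in(('axis',(309,230),.09),('blue',(252,208),.0815),('tab',(306,198),.057),('clamp',(308,287),.083),('ring',(319,337),.012),('knob',(273,187),.03),('hex',(255,262),.005),('hexcorner',(243,245),.005),('hexend',(268,284),.005)):print(n,onz('scene',uv,z).round(4))
c=a[160:360,220:380]; cv2.imwrite('pics/a2.png',cv2.resize(c,(640,800),interpolation=cv2.INTER_CUBIC)[:600])
E
```

```text
axis [ 0.5152 -0.0849  0.09  ]
blue [0.4508 0.0156 0.0815]
tab [0.5642 0.0089 0.057 ]
clamp [ 0.4578 -0.182   0.083 ]
ring [ 0.4498 -0.2389  0.012 ]
knob [0.5314 0.0884 0.03  ]
hex [ 0.4226 -0.048   0.005 ]
hexcorner [ 0.4193 -0.0011  0.005 ]
hexend [ 0.4226 -0.1028  0.005 ]
```

View pics/a2.png

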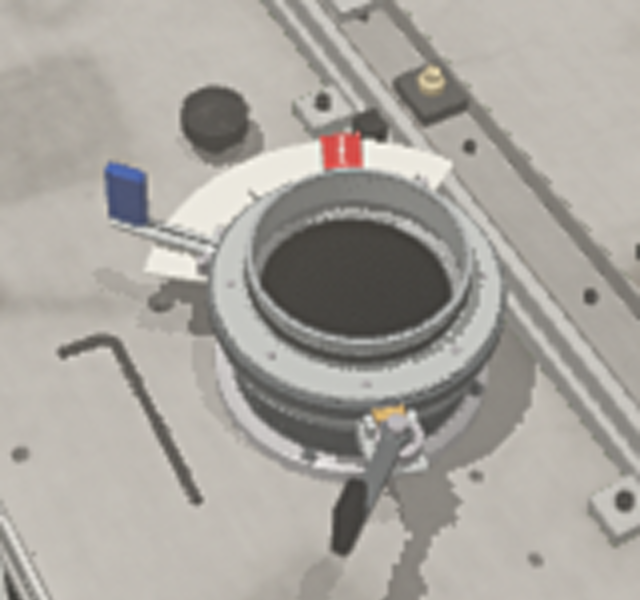

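The crop shows the blue lever at about 120° world, the red tab at about 62°, and the clamp lever pointing about 220° from its pivot. The damper's yaw is about 180°. I'll move above the damper and look with the wrist camera.

>>> drive_tool --steps '[0,-20,-16,-40,0,0,-48,-38,0,0,0,-48,-38,0,0,0,-48,-38,0,0,0,-48,-38,0,0,0,-48,-38,0,0,0,-48,-38,0,0,0,-48,-38,0,0,0,-48,-38,0,0,0,-48,-38,0,0]'

```text
time_s: 1.4
ee_pos: [0.4935, -0.042, 0.2461]
tool_rot: [-179.9, 0.1, 153.7]
wrist_force: [0.9, 0.6, -0.2]
grip_width: 0.005
```

```bash
python3 - <<'E'
from h import *
o=ctrl.get_obs();print(o['ee_pos'],o['tool_rot'],o['qpos'].round(1)); w=snap('wrist','w1.png'); snap('side','b1.png')
np.save('o1.npy',o,allow_pickle=True)
E
```

```text
[ 0.4934806  -0.04198658  0.2461487 ] [-1.79870481e+02  6.84860478e-02  1.53665171e+02] [ -9.    8.4  92.4  -0.1  79.2 -72.7]
```

View pics/w1.png

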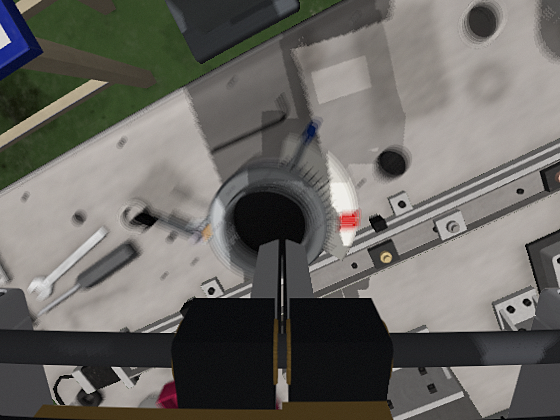

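The wrist view, slightly blurred, shows the spigot at (268,225), the blue grip at (313,130), the tab at (349,220), and the clamp grip at (145,217) in front of the steel ring at (135,213). I'll take a still one and measure from that.

```bash
python3 - <<'E'
from h import *
o=ctrl.get_obs();print(o['ee_pos'],o['tool_rot']); w=snap('wrist','w2.png')
hs=cv2.cvtColor(w,cv2.COLOR_BGR2HSV)
for c,lo,hi,z in(('blue',(105,120,40),(130,255,255),.0995),('red',(0,130,80),(8,255,255),.057)):
    m=cv2.inRange(hs,lo,hi);k,l,s,ct=cv2.connectedComponentsWithStats(m)
    for j in range(1,k):
        if s[j,4]>30 and 100<ct[j][1]<260 and 250<ct[j][0]<400: print(c,s[j],ct[j],onz('wrist',ct[j],z,o).round(4))
cv2.imwrite('pics/w2c.png',cv2.resize(w[110:270,110:380],None,fx=2.9,fy=2.9,interpolation=cv2.INTER_CUBIC))
E
```

```text
[ 0.49403243 -0.04422524  0.24537292] [-1.79810228e+02  2.16221334e-02  1.53406636e+02]
blue [310 115  15  20 198] [316.88383838 124.04545455] [0.4473 0.017  0.0995]
red [344 207  20  17 266] [353.91729323 215.2481203 ] [0.5626 0.0151 0.057 ]
```

View pics/w2c.png

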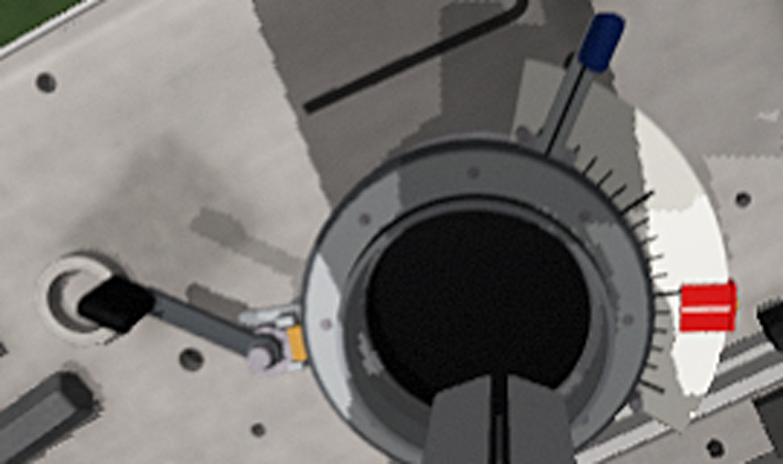

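The still wrist crop (2.9x, offset 110,110) shows the blue grip at crop (600,42) and the tab at (708,308), with its white line radial. The clamp grip is at (118,303), its pivot near (265,350), and the steel ring at (82,298) stands below the grip.

```bash
python3 - <<'E'
from h import *
from scipy.optimize import least_squares
class O(dict):pass
o={'ee_pos':np.array([0.49403243,-0.04422524,0.24537292]),'tool_rot':np.array([-179.81,.0216,153.4066])}
q=lambda x,y,z:onz('wrist',(110+x/2.9,110+y/2.9),z,o)[:2]
ax=q(479,335,.09); bl=q(606,38,.0995); tab=q(708,308,.057); cg=q(112,300,.1); piv=q(265,352,.075); arm1=q(548,152,.064); arm2=q(580,75,.064)
for n in('ax','bl','tab','cg','piv','arm1','arm2'):print(n,globals()[n].round(4))
f=lambda p:[np.hypot(*(bl-p[:2]))-.114,np.hypot(*(tab-p[:2]))-.0905,(p[0]-ax[0])*.5,(p[1]-ax[1])*.5]
s=least_squares(f,ax);A=s.x;print('A',A,s.fun)
an=lambda p,c:np.degrees(np.arctan2(*(p-c)[::-1]))
print('blue',an(bl,A),an(bl,arm1),an(arm2,arm1),'tab',an(tab,A),'piv',an(piv,A),np.hypot(*(piv-A)),'clamp',an(cg,piv),np.hypot(*(cg-piv)))
print('ring',q(82,298,.006),'hex',q(525,5,.005),q(308,108,.005), 'knob',onz('wrist',(393,160),.02,o))
print('obj',q(190,358,.01),q(60,395,.02))
E
```

```text
ax [ 0.5232 -0.0662]
bl [0.4473 0.0192]
tab [0.5638 0.0149]
cg [ 0.4506 -0.1751]
piv [ 0.4971 -0.1459]
arm1 [ 0.478 -0.015]
arm2 [0.4577 0.0079]
A [ 0.52316718 -0.06601806] [ 4.00372939e-05  2.27941895e-05 -3.27912861e-05  1.00560866e-04]
blue 131.67027917906665 131.91774351944483 131.57774644328276 tab 63.35349349180666 piv -108.09836725770472 0.08404914624734565 clamp -147.9101993535624 0.054876928484602
ring [ 0.45147257 -0.23543268] hex [0.42700272 0.00203293] [ 0.42350586 -0.10045762] knob [0.53308613 0.08802948 0.02      ]
obj [ 0.49785972 -0.20415061] [ 0.48477024 -0.26262701]
```

Everything agrees: axis (0.523,-0.066), blue lever 131.7°, tab 63.4°, clamp pivot (0.497,-0.146), and clamp lever about 214°. My plan is to keep the fingers shut and push with one finger corner. First I turn to yaw 113° and go to the standoff beside the clamp grip.

>>> drive_tool --steps '[0,0,0,0,10,0,0,0,0,10,0,0,0,0,10,0,0,0,0,10,0,-26,-36,0,0,0,-26,-36,0,0,0,-26,-36,0,0,0,0,0,40,0,0,0,0,40,0,0,0,0,40,0]'

```text
time_s: 2.8
ee_pos: [0.4197, -0.148, 0.1251]
tool_rot: [179.9, 0.3, 112.7]
wrist_force: [0.6, -0.7, -0.5]
grip_width: 0.007
```

```bash
cat > plan.py <<'E'
# rows (tool mm) for the finger corner to follow an arc about c: args phi list
from h import *
P=np.array([.4971,-.1459]);A=np.array([.5232,-.0660])
def center(c,R,t,phi,sgn,yaw,corner,gap=0.):
    p=np.radians(phi);u=np.array([np.cos(p),np.sin(p)]);n=sgn*np.array([-u[1],u[0]])
    y=np.radians(yaw);X=np.array([np.cos(y),np.sin(y)]);Y=np.array([np.sin(y),-np.cos(y)])
    return c+R*u-(t+gap)*n-corner[0]*X-corner[1]*Y
def rows(pts,o=None):
    o=o or ctrl.get_obs();y=np.radians(o['tool_rot'][2]);X=np.array([np.cos(y),np.sin(y)]);Y=np.array([np.sin(y),-np.cos(y)])
    p=o['ee_pos'][:2]
    print('t',round(o['time_s'],2),'pos',o['ee_pos'].round(4),o['tool_rot'].round(1),'F',o['wrist_force'].round(1))
    for q in pts: d=(q-p)*1000;print(np.round([d@X,d@Y],1).tolist(),end=' ');p=q
    print()
E
python3 - <<'E'
from plan import *
yaw=ctrl.get_obs()['tool_rot'][2]
f=lambda phi,g=0:center(P,.055,.0045,phi,1,yaw,(-.008,.0125),g)
rows([f(214,.015)]+[f(x) for x in(213,220,227,234,241,248,255,262,269,276,283)])
E
```

```text
t 2.8 pos [ 0.4197 -0.148   0.1251] [179.9   0.3 112.7] F [ 0.6 -0.7 -0.5]
[-11.6, 2.0] [-13.8, 2.8] [-6.7, 1.1] [-6.5, 1.9] [-6.2, 2.6] [-5.8, 3.4] [-5.4, 4.1] [-4.8, 4.7] [-4.2, 5.2] [-3.6, 5.7] [-2.8, 6.1] [-2.1, 6.4]
```

>>> drive_tool --steps '[0,-6,1,24,0,0,-6,1,24,0,0,0,0,0,0,0,-7,1.4,0,0,0,-7,1.4,0,0,0,-6.7,1.1,0,0,0,-6.5,1.9,0,0,0,-6.2,2.6,0,0,0,-5.8,3.4,0,0,0,0,0,0,0]'

```text
time_s: 4.05
ee_pos: [0.4525, -0.1875, 0.0766]
tool_rot: [-179.9, 0.1, 113.0]
wrist_force: [-1.1, 0.5, 0.8]
grip_width: 0.007
```

```bash
python3 - <<'E'
from plan import *
yaw=ctrl.get_obs()['tool_rot'][2]
f=lambda phi,g=0:center(P,.055,.0045,phi,1,yaw,(-.008,.0125),g)
rows([f(x) for x in(248,255,262,269,276,280,283,286)])
print(ctrl.get_obs()['wrist_torque'])
snap('wrist','w3.png')
E
```

```text
t 4.05 pos [ 0.4525 -0.1875  0.0766] [-1.799e+02  1.000e-01  1.130e+02] F [-1.1  0.5  0.8]
[-6.9, 2.8] [-4.9, 4.7] [-4.3, 5.2] [-3.6, 5.7] [-2.9, 6.1] [-1.3, 3.6] [-0.8, 2.8] [-0.7, 2.8] 
[ 0.03316661  0.09349822 -0.04984831]
```

View pics/w3.png

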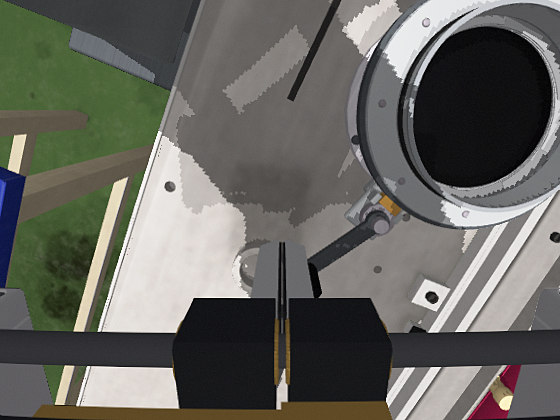

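The wrist view shows the finger on the clamp grip at (315,280). The lever, with its pivot at (378,222), is partly swung. I'll continue the arc.

>>> drive_tool --steps '[0,-6.9,2.8,0,0,0,-4.9,4.7,0,0,0,-4.3,5.2,0,0,0,-3.6,5.7,0,0,0,-2.9,6.1,0,0,0,-1.3,3.6,0,0,0,-0.8,2.8,0,0,0,0,0,0,0,0,0,0,0,0,0,0,0,0,0]'

```text
time_s: 5.35
ee_pos: [0.4896, -0.1981, 0.0765]
tool_rot: [-179.7, -0.1, 113.0]
wrist_force: [-1.6, 0.8, 1.7]
grip_width: 0.008
```

```bash
python3 - <<'E'
from plan import *
yaw=ctrl.get_obs()['tool_rot'][2]
f=lambda phi,g=0:center(P,.055,.0045,phi,1,yaw,(-.008,.0125),g)
rows([f(x) for x in(283,286,289)])
o=ctrl.get_obs();w=snap('wrist','w4.png');print(o['wrist_torque'])
for uv in((0,0),): pass
cv2.imwrite('pics/w4c.png',cv2.resize(w[130:330,200:480],None,fx=2.5,fy=2.5))
E
```

```text
t 5.35 pos [ 0.4896 -0.1981  0.0765] [-1.797e+02 -1.000e-01  1.130e+02] F [-1.6  0.8  1.7]
[-0.2, 0.8] [-0.7, 2.8] [-0.5, 2.8] 
[ 0.13808763  0.3359412  -0.00094126]
```

View pics/w4c.png

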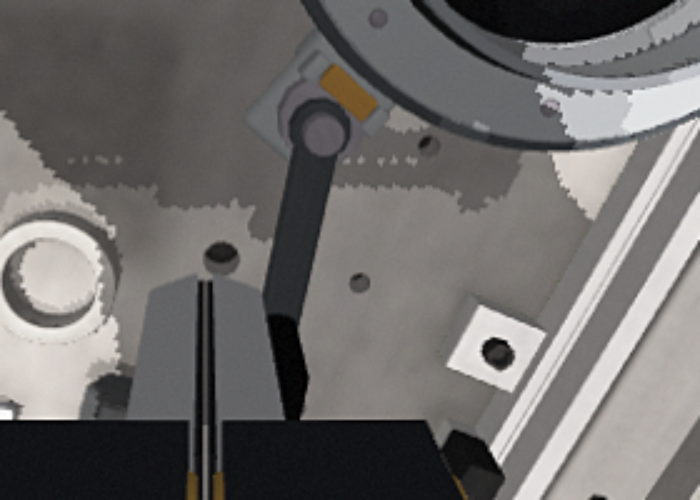

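The crop shows the clamp arm from its pivot (323,133) to its grip (288,320), with the finger still against its left side. I'll push on a little to the stop, watching the force.

```bash
python3 - <<'E'
from h import *
o=ctrl.get_obs();q=lambda x,y,z:onz('wrist',(200+x/2.5,130+y/2.5),z,o)[:2]
a,b=q(322,155,.072),q(286,308,.072);print(a,b,np.degrees(np.arctan2(*(b-a)[::-1]))%360)
E
```

```text
[ 0.50028601 -0.15361232] [ 0.50838732 -0.19112527] 282.18646781496716
```

>>> drive_tool --steps '[0,-0.4,1.8,0,0,0,-0.3,1.4,0,0,0,-0.3,1.4,0,0,0,0,1.5,0,0,0,0,0,0,0,0,0,0,0,0,0,0,0,0,0,0,0,0,0,0,0,0,0,0,0,0,0,0,0,0]'

```text
time_s: 6.65
ee_pos: [0.4925, -0.1976, 0.0765]
tool_rot: [-179.2, -0.3, 113.0]
wrist_force: [-5.2, 0.9, 2.3]
grip_width: 0.001
```

The force is up at the stop, with the lever at about 286° (joint near 1.2). I'll back off, rise and turn to yaw 133° for the blue lever.

>>> drive_tool --steps '[0,0,-8,0,0,0,0,-12,0,0,0,0,-8,-10,0,0,0,0,-30,0,0,0,0,-30,-10,0,0,0,0,-10,0,0,0,0,0,0,0,0,0,0,0,0,0,0,0,0,0,0,0,0]'

```text
time_s: 7.9
ee_pos: [0.465, -0.2107, 0.1524]
tool_rot: [-179.5, -0.3, 132.9]
wrist_force: [-0.2, -0.5, -0.3]
grip_width: 0.005
```

```bash
python3 - <<'E'
from plan import *
yaw=ctrl.get_obs()['tool_rot'][2]
f=lambda phi,g=0:center(A,.114,.004,phi,-1,yaw,(-.008,.0125),g)
rows([f(132,.018)]+[f(x) for x in(132,128,124,120,116,112,108,104,100,96,92,88,84,80,76,72,68,66,64,63)])
print(f(132,.018))
E
```

```text
t 7.9 pos [ 0.465  -0.2107  0.1524] [-179.5   -0.3  132.9] F [-0.2 -0.5 -0.3]
[188.8, 108.3] [-0.3, 18.0] [-0.1, 8.0] [-0.7, 7.9] [-1.2, 7.9] [-1.8, 7.8] [-2.3, 7.6] [-2.8, 7.4] [-3.3, 7.2] [-3.8, 7.0] [-4.3, 6.7] [-4.8, 6.4] [-5.2, 6.0] [-5.6, 5.6] [-6.0, 5.2] [-6.3, 4.8] [-6.7, 4.4] [-7.0, 3.9] [-3.6, 1.8] [-3.6, 1.6] [-1.8, 0.8] 
[0.41596601 0.00135647]
```

>>> drive_tool --steps '[0,47.2,27.1,0,0,0,47.2,27.1,0,0,0,47.2,27.1,0,0,0,47.2,27.1,0,0,0,0,0,0,0,0,0,0,38,0,0,0,0,38,0,0,0,0,0,0,0,0,0,0,0,0,0,0,0,0]'

```text
time_s: 9.15
ee_pos: [0.4161, 0.0049, 0.0767]
tool_rot: [-179.7, -0.1, 132.4]
wrist_force: [0.2, -0.2, 0.3]
grip_width: 0.004
```

```bash
python3 - <<'E'
from plan import *
yaw=ctrl.get_obs()['tool_rot'][2]
f=lambda phi,g=0:center(A,.114,.004,phi,-1,yaw,(-.008,.0125),g)
rows([f(132,.004)]+[f(x) for x in(130,125,120,115,110,105,100,95,90,85,80,75,70,68,66,64)])
E
```

```text
t 9.15 pos [0.4161 0.0049 0.0767] [-1.797e+02 -1.000e-01  1.324e+02] F [ 0.2 -0.2  0.3]
[-2.5, 11.6] [0.0, 8.0] [-0.5, 9.9] [-1.4, 9.9] [-2.2, 9.7] [-3.1, 9.5] [-3.9, 9.2] [-4.6, 8.8] [-5.4, 8.4] [-6.1, 7.9] [-6.8, 7.3] [-7.4, 6.7] [-7.9, 6.0] [-8.4, 5.3] [-3.5, 1.9] [-3.6, 1.8] [-3.6, 1.7]
```

>>> drive_tool --steps '[0,-2.5,11.6,0,0,0,0,8,0,0,0,-0.5,9.9,0,0,0,-1.4,9.9,0,0,0,-2.2,9.7,0,0,0,-3.1,9.5,0,0,0,-3.9,9.2,0,0,0,-4.6,8.8,0,0,0,0,0,0,0,0,0,0,0,0]'

```text
time_s: 10.4
ee_pos: [0.4908, 0.0458, 0.0775]
tool_rot: [-179.7, -0.1, 132.4]
wrist_force: [1.2, 0.5, -0.2]
grip_width: 0.003
```

```bash
python3 - <<'E'
from plan import *
o=ctrl.get_obs();yaw=o['tool_rot'][2]
f=lambda phi,g=0:center(A,.114,.004,phi,-1,yaw,(-.008,.0125),g)
rows([f(x) for x in(100,95,90,85,80,75,70,68,66,64)])
snap('wrist','w5.png')
E
```

```text
t 10.4 pos [0.4908 0.0458 0.0775] [-1.797e+02 -1.000e-01  1.324e+02] F [ 1.2  0.5 -0.2]
[2.0, -6.2] [-5.4, 8.4] [-6.1, 7.9] [-6.8, 7.3] [-7.4, 6.7] [-7.9, 6.0] [-8.4, 5.3] [-3.5, 1.9] [-3.6, 1.8] [-3.6, 1.7]
```

View pics/w5.png

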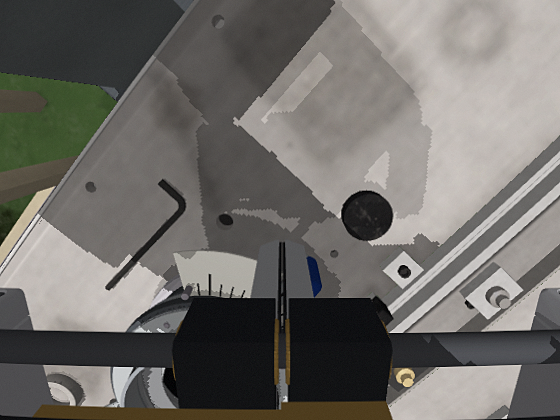

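The wrist view shows the finger pushing the blue grip at (314,275), with the knob at (367,215) well clear. I'll continue in smaller steps and stop short of the tab.

>>> drive_tool --steps '[0,-3,1.8,0,0,0,-5,6,0,0,0,-5.5,6,0,0,0,-6,6,0,0,0,-6,5.5,0,0,0,-6,5,0,0,0,-4,3,0,0,0,0,0,0,0,0,0,0,0,0,0,0,0,0,0]'

```text
time_s: 11.7
ee_pos: [0.5425, 0.0414, 0.0772]
tool_rot: [-179.7, -0.1, 132.3]
wrist_force: [-0.5, -0.0, -1.0]
grip_width: 0.005
```

```bash
python3 - <<'E'
from plan import *
o=ctrl.get_obs();yaw=o['tool_rot'][2]
f=lambda phi,g=0:center(A,.114,.004,phi,-1,yaw,(-.008,.0125),g)
rows([f(x) for x in(75,70,68,66,64,63)])
a=snap('scene','s1.png');w=snap('wrist','w6.png')
cv2.imwrite('pics/s1c.png',np.hstack([cv2.resize(a[165:315,240:380],None,fx=3,fy=3,interpolation=cv2.INTER_CUBIC),cv2.resize(w[190:340,230:340],None,fx=3,fy=3)]))
E
```

```text
t 11.7 pos [0.5425 0.0414 0.0772] [-1.797e+02 -1.000e-01  1.323e+02] F [-0.5 -0.  -1. ]
[6.4, -5.3] [-8.4, 5.3] [-3.5, 1.9] [-3.6, 1.8] [-3.6, 1.7] [-1.8, 0.8]
```

View pics/s1c.png

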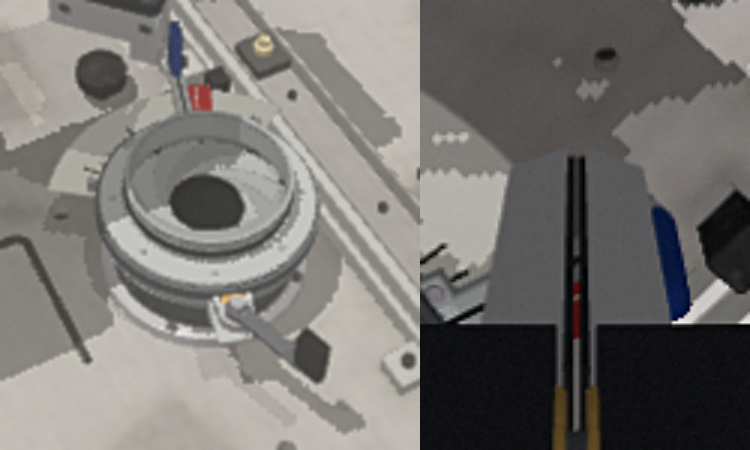

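The scene crop shows the clamp open, and the blue arm at (180,95) just left of the tab at (200,98), about 8° short. I'll push about 5° more slowly, then back off and measure.

>>> drive_tool --steps '[0,-2.2,1.2,0,0,0,-2.2,1.2,0,0,0,-2.2,1.1,0,0,0,-1.5,0.8,0,0,0,0,0,0,0,0,5,-6,0,0,0,15,-20,0,0,0,25,-30,-20,0,0,25,-30,-40,0,0,0,0,-50,0]'

```text
time_s: 13.05
ee_pos: [0.4349, 0.032, 0.1869]
tool_rot: [-179.5, -0.3, 132.3]
wrist_force: [0.6, -0.1, -0.3]
grip_width: 0.004
```

```bash
python3 - <<'E'
from plan import *
ctrl.read_camera('side');ctrl.read_camera('side')
rows([])
o=ctrl.get_obs();w=snap('wrist','w7.png');a=snap('scene','s2.png')
np.save('o7.npy',np.r_[o['ee_pos'],o['tool_rot']])
W=cv2.resize(w[180:400:,160:420],None,fx=2,fy=2,interpolation=cv2.INTER_CUBIC)
cv2.imwrite('pics/w7f.png',w)
E
```

```text
t 13.15 pos [0.4388 0.0321 0.1911] [-1.799e+02  1.000e-01  1.323e+02] F [-1.2  0.4 -0.8]
```

View pics/w7f.png

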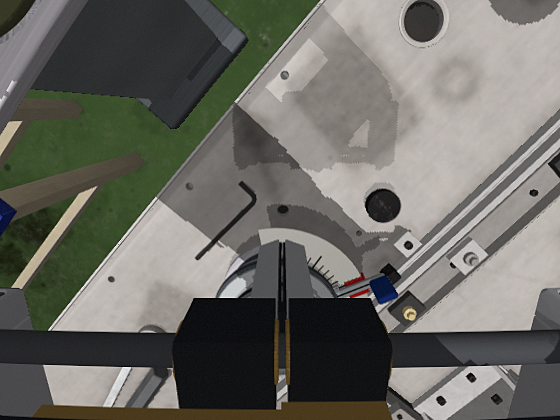

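The wrist view shows the blue grip at (384,290) and red showing on both sides of the arm, at (354,281) and (360,294), so it's nearly centred. I'll measure it numerically.

```bash
cat > meas.py <<'E'
from plan import *
def meas(w,o,box):
    x0,y0,x1,y1=box; hs=cv2.cvtColor(w,cv2.COLOR_BGR2HSV)[y0:y1,x0:x1]
    m=cv2.inRange(hs,(0,110,60),(8,255,255))|cv2.inRange(hs,(172,110,60),(180,255,255))
    ys,xs=np.nonzero(m); Q=np.array([onz('wrist',(x+x0,y+y0),.057,o)[:2] for x,y in zip(xs,ys)])
    an=np.degrees(np.arctan2(*(Q-A).T[::-1])); r=np.hypot(*(Q-A).T); t=(r>.083)&(r<.1)
    print('red n',len(an),'ang hist',np.histogram(an[t],bins=np.arange(50,80,1))[0].tolist(),'r',np.percentile(r,[2,98]).round(4))
    lo,hi=np.percentile(an[t],[1,99]); print('tab edges',lo,hi,'mid',(lo+hi)/2)
    b=cv2.inRange(hs,(105,110,40),(130,255,255)); ys,xs=np.nonzero(b)
    p=(xs.mean()+x0,ys.mean()+y0)
    for z in(.0995,.09): q=onz('wrist',p,z,o)[:2]; print('blue',z,q,np.degrees(np.arctan2(*(q-A)[::-1])),np.hypot(*(q-A)))
E
python3 - <<'E'
from meas import *
v=np.load('o7.npy');o={'ee_pos':v[:3],'tool_rot':v[3:]}
meas(cv2.imread('pics/w7.png'),o,(330,265,405,315))
E
```

```text
red n 166 ang hist [0, 0, 0, 0, 0, 0, 3, 16, 23, 14, 0, 0, 0, 0, 0, 0, 2, 21, 21, 21, 5, 1, 1, 0, 0, 0, 0, 0, 0] r [0.0788 0.1002]
tab edges 56.86036970688203 71.3299074311084 mid 64.09513856899521
blue 0.0995 [0.55886791 0.03914439] 71.26163112630377 0.11102946932570382
blue 0.09 [0.56492546 0.03728283] 68.00167741223957 0.11139280527188473
```

The red gap suggests the lever is at about 66° against the tab at about 63.5°, but parallax clouds it. I'll look along the radial line with TCP over the axis and yaw 63°.

>>> drive_tool --steps '[0,0,0,0,9.9,0,0,0,0,9.9,0,0,0,0,9.9,0,0,0,0,9.9,0,0,0,0,9.9,0,0,0,0,9.9,0,0,0,0,9.9,0,-16.4,39.8,0,0,0,-16.4,39.8,0,0,0,-16.4,39.8,0,0]'

```text
time_s: 14.5
ee_pos: [0.5134, -0.0701, 0.1687]
tool_rot: [-178.6, 0.9, 60.9]
wrist_force: [0.1, 0.5, -0.5]
grip_width: 0.005
```

```bash
cat > look.py <<'E'
import sys
from meas import *
for _ in range(4): ctrl.read_camera('side')
rows([]);o=ctrl.get_obs();w=snap('wrist',sys.argv[1])
hs=cv2.cvtColor(w,cv2.COLOR_BGR2HSV)[60:300,200:360]
for lo,hi in(((0,110,60),(8,255,255)),((105,110,40),(130,255,255))):
    k,l,s,ct=cv2.connectedComponentsWithStats(cv2.inRange(hs,lo,hi))
    print([(s[j].tolist(),ct[j].round(1).tolist()) for j in range(1,k) if s[j,4]>8])
meas(w,o,(200,60,360,300))
cv2.imwrite('pics/c_'+sys.argv[1],cv2.resize(w[60:300,180:380],None,fx=2.5,fy=2.5,interpolation=cv2.INTER_CUBIC))
E
python3 look.py w8.png
```

```text
t 14.7 pos [ 0.5125 -0.0693  0.1687] [-178.6    0.9   60.8] F [ 0.6  0.6 -0.5]

[([91, 15, 12, 28, 276], [97.0, 28.3]), ([77, 16, 4, 28, 45], [78.7, 30.5])]
[([78, 0, 11, 12, 118], [83.2, 5.0])]
red n 325 ang hist [0, 0, 0, 0, 0, 0, 4, 21, 43, 45, 43, 40, 16, 0, 0, 0, 0, 0, 1, 30, 3, 0, 0, 0, 0, 0, 0, 0, 0] r [0.079  0.1002]
tab edges 56.96892621684011 69.99155231730045 mid 63.480239267070274
blue 0.0995 [0.56566923 0.0283996 ] 65.77759924937479 0.1035129032961342
blue 0.09 [0.56600698 0.02942036] 65.8382913632772 0.10458242350619683
```

View pics/c_w8.png

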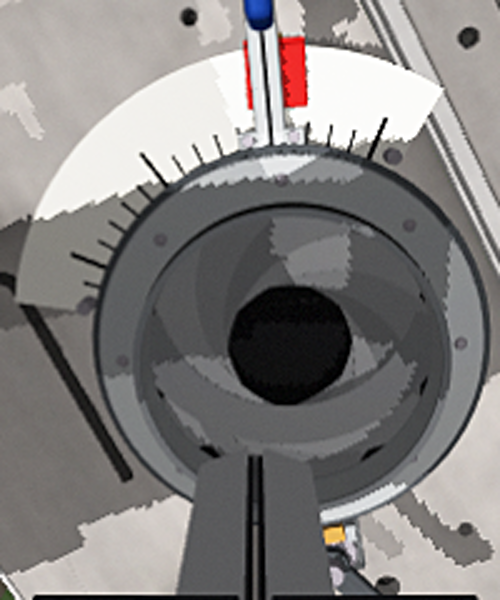

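The radial view shows the blue arm at crop (265,95) and the tab spanning 245 to 306, centred at 275. The lever is about 2.2° short (65.7° against 63.5°). The +y finger back now faces the grip squarely, so I'll push the rest that way.

```bash
python3 - <<'E'
from plan import *
yaw=ctrl.get_obs()['tool_rot'][2]
f=lambda phi,g=0:center(A,.114,.004,phi,-1,yaw,(0,.0125),g)
rows([f(65.7,.02),f(65.7,.004),f(65.7),f(63.5)])
E
```

```text
t 14.75 pos [ 0.5124 -0.0688  0.1692] [-178.6    0.9   60.8] F [-0.7 -0.1  0.6]
[119.2, -38.0] [1.4, 15.9] [0.3, 4.0] [0.4, 4.4]
```

>>> drive_tool --steps '[0,39.7,-12.7,0,0,0,39.7,-12.7,0,0,0,39.7,-12.7,0,0,0,0,0,0,0,0,0,0,30,0,0,0,0,30,0,0,0,0,30,0,0,0,0,0,0,0,0,0,0,0,0,0,0,0,0]'

```text
time_s: 16.0
ee_pos: [0.5302, 0.0601, 0.0772]
tool_rot: [-178.7, 0.9, 61.1]
wrist_force: [-0.2, 0.9, 1.1]
grip_width: 0.005
```

```bash
python3 - <<'E'
from plan import *
yaw=ctrl.get_obs()['tool_rot'][2]
f=lambda phi,g=0:center(A,.114,.004,phi,-1,yaw,(0,.0125),g)
rows([f(65.7,.004),f(65.7),f(63.5)])
E
```

```text
t 16.0 pos [0.5302 0.0601 0.0772] [-178.7    0.9   61.1] F [-0.2  0.9  1.1]
[-0.8, 25.2] [0.3, 4.0] [0.4, 4.4]
```

>>> drive_tool --steps '[0,0,12,0,0,0,0,10,0,0,0,0,0,0,0,0,0,3,0,0,0,0,2,0,0,0,0,1.5,0,0,0,0,1.5,0,0,0,0,1,0,0,0,0,0,0,0,0,0,0,0,0]'

```text
time_s: 17.25
ee_pos: [0.5598, 0.0444, 0.0781]
tool_rot: [-178.7, 0.8, 61.2]
wrist_force: [-0.7, 1.7, 1.2]
grip_width: 0.006
```

```bash
python3 - <<'E'
from plan import *
yaw=ctrl.get_obs()['tool_rot'][2]
f=lambda phi,g=0:center(A,.114,.004,phi,-1,yaw,(0,.0125),g)
rows([f(63.5)])
o=ctrl.get_obs();w=snap('wrist','w9.png')
hs=cv2.cvtColor(w,cv2.COLOR_BGR2HSV)
for lo,hi in(((0,110,60),(8,255,255)),((105,110,40),(130,255,255))):
    k,l,s,ct=cv2.connectedComponentsWithStats(cv2.inRange(hs,lo,hi))
    print([(s[j].tolist(),ct[j].round(1).tolist()) for j in range(1,k) if s[j,4]>8])
E
```

```text
t 17.25 pos [0.5598 0.0444 0.0781] [-178.7    0.8   61.2] F [-0.7  1.7  1.2]
[-0.6, 0.0] 
[([320, 256, 6, 36, 120], [322.7, 273.6])]
[([304, 237, 17, 57, 632], [313.3, 263.2])]
```

Nominally on target. I'll back off and check from the radial pose.

>>> drive_tool --steps '[0,0,-8,0,0,0,0,-15,0,0,0,0,-6,-20,0,0,0,0,-40,0,0,-10,0,-40,0,0,-45,15,0,0,0,-45,20,0,0,0,-25,5,0,0,0,0,0,0,0,0,0,0,0,0]'

```text
time_s: 18.55
ee_pos: [0.5085, -0.0706, 0.1937]
tool_rot: [-179.3, 0.6, 61.3]
wrist_force: [0.5, -1.2, -0.3]
grip_width: 0.002
```

```bash
python3 look.py w10.png
```

```text
t 18.75 pos [ 0.5085 -0.0704  0.1929] [-179.3    0.6   61.4] F [-0.1  0.3 -0.1]

[([81, 15, 7, 27, 151], [84.4, 27.8]), ([99, 15, 6, 26, 125], [101.2, 27.3])]
[([88, 0, 11, 12, 107], [92.7, 4.7])]
red n 278 ang hist [0, 0, 0, 0, 0, 0, 1, 24, 34, 36, 4, 0, 0, 0, 0, 0, 22, 35, 36, 25, 2, 0, 0, 0, 0, 0, 0, 0, 0] r [0.079  0.1001]
tab edges 57.258499311401046 69.87883899620343 mid 63.56866915380223
blue 0.0995 [0.5692493  0.02696613] 63.649215897267894 0.10374603208227819
blue 0.09 [0.5699251  0.02785841] 63.5347118115997 0.10484576911434189
```

View pics/c_w10.png

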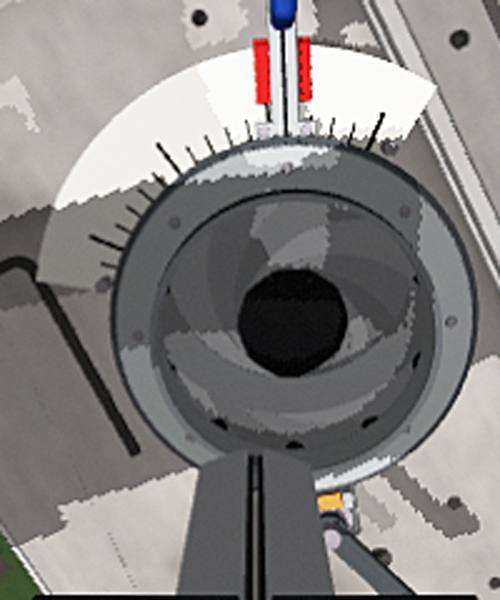

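Centred: blue 63.6°, tab middle 63.6°, with red evenly on both sides of the arm. Now I'll turn to yaw 113° and go to the far side of the clamp grip.

>>> drive_tool --steps '[0,0,0,0,-10.4,0,0,0,0,-10.4,0,0,0,0,-10.4,0,0,0,0,-10.4,0,0,0,0,-10.4,0,0,0,0,0,0,0,0,0,0,0,0,0,0,0,0,0,0,0,0,0,0,0,0,0]'

```text
time_s: 20.05
ee_pos: [0.5088, -0.0676, 0.1918]
tool_rot: [-178.9, -0.3, 114.5]
wrist_force: [-0.1, 0.1, -0.4]
grip_width: 0.005
```

```bash
cat > cl.py <<'E'
from plan import *
import sys
yaw=ctrl.get_obs()['tool_rot'][2]
f=lambda phi,g=0:center(P,.055,.0045,phi,-1,yaw,(.008,-.0125),g)
rows([f(286,.018),f(286,.003)]);rows([f(float(x)) for x in sys.argv[1:]])
E
python3 cl.py 285
```

```text
t 20.05 pos [ 0.5088 -0.0676  0.1918] [-178.9   -0.3  114.5] F [-0.1  0.1 -0.4]
[-132.2, -16.5] [2.2, -14.8] 
t 20.05 pos [ 0.5088 -0.0676  0.1918] [-178.9   -0.3  114.5] F [-0.1  0.1 -0.4]
[-129.4, -35.2]
```

>>> drive_tool --steps '[0,-44,-4,0,0,0,-44,-4,0,0,0,-44,-4,0,0,0,0,0,0,0,0,0,0,38,0,0,0,0,38,0,0,0,0,37,0,0,0,0,0,0,0,0,0,0,0,0,0,0,0,0]'

```text
time_s: 21.3
ee_pos: [0.5528, -0.1943, 0.0796]
tool_rot: [-179.2, -0.1, 114.4]
wrist_force: [-0.1, 0.7, 1.1]
grip_width: 0.01
```

```bash
python3 cl.py 285 280 275 270 265 260 255 250 245 240 235 230 225 221 218 215
```

```text
t 21.3 pos [ 0.5528 -0.1943  0.0796] [-1.792e+02 -1.000e-01  1.144e+02] F [-0.1  0.7  1.1]
[1.4, -4.0] [2.2, -14.8] 
t 21.3 pos [ 0.5528 -0.1943  0.0796] [-1.792e+02 -1.000e-01  1.144e+02] F [-0.1  0.7  1.1]
[4.1, -22.8] [0.6, -4.8] [1.0, -4.7] [1.4, -4.6] [1.8, -4.5] [2.2, -4.3] [2.6, -4.1] [2.9, -3.8] [3.2, -3.6] [3.5, -3.3] [3.8, -2.9] [4.0, -2.6] [4.3, -2.2] [3.5, -1.5] [2.7, -1.0] [2.8, -0.8]
```

>>> drive_tool --steps '[0,2,-10,0,0,0,2.1,-10,0,0,0,0.6,-5,0,0,0,1,-5,0,0,0,1.4,-5,0,0,0,1.8,-5,0,0,0,2.2,-4.5,0,0,0,2.6,-4.2,0,0,0,2.9,-3.8,0,0,0,0,0,0,0]'

```text
time_s: 22.55
ee_pos: [0.498, -0.2019, 0.0828]
tool_rot: [-179.8, 0.3, 114.3]
wrist_force: [2.0, -0.5, -1.1]
grip_width: 0.005
```

```bash
python3 cl.py 250 245 240 235 230 225 221 218 215
```

```text
t 22.55 pos [ 0.498  -0.2019  0.0828] [-179.8    0.3  114.3] F [ 2.  -0.5 -1.1]
[-14.2, 49.0] [2.2, -14.8] 
t 22.55 pos [ 0.498  -0.2019  0.0828] [-179.8    0.3  114.3] F [ 2.  -0.5 -1.1]
[1.0, -0.5] [3.2, -3.6] [3.5, -3.3] [3.8, -3.0] [4.0, -2.6] [4.3, -2.2] [3.5, -1.5] [2.7, -1.0] [2.8, -0.8]
```

Height has crept up to 83 mm, so I'll correct that as I go on.

>>> drive_tool --steps '[0,1,-0.5,2,0,0,3.2,-3.6,2,0,0,3.5,-3.3,1,0,0,3.8,-3,0,0,0,4,-2.6,0,0,0,4.3,-2.2,0,0,0,3.5,-1.5,0,0,0,2,-0.8,0,0,0,0,0,0,0,0,0,0,0,0]'

```text
time_s: 23.8
ee_pos: [0.4759, -0.1895, 0.0801]
tool_rot: [179.7, 1.1, 114.3]
wrist_force: [2.0, -0.8, -0.7]
grip_width: -0.002
```

```bash
python3 cl.py 221 218 215 212; python3 -c "
from h import *
print(ctrl.get_obs()['wrist_torque'])"
```

```text
t 23.8 pos [ 0.4759 -0.1895  0.0801] [179.7   1.1 114.3] F [ 2.  -0.8 -0.7]
[-34.6, 64.1] [2.2, -14.8] 
t 23.8 pos [ 0.4759 -0.1895  0.0801] [179.7   1.1 114.3] F [ 2.  -0.8 -0.7]
[2.9, -1.6] [2.7, -1.0] [2.8, -0.8] [2.8, -0.7] 
[-0.11883013 -0.38892074 -0.00755689]
```

>>> drive_tool --steps '[0,2.9,-1.6,0,0,0,2.7,-1,0,0,0,2.8,-0.8,0,0,0,2,-0.6,0,0,0,2,-0.5,0,0,0,0,0,0,0,0,0,0,0,0,0,0,0,0,0,0,0,0,0,0,0,0,0,0,0]'

```text
time_s: 25.05
ee_pos: [0.4743, -0.1882, 0.0808]
tool_rot: [178.9, 2.5, 114.3]
wrist_force: [3.3, -2.6, -1.2]
grip_width: 0.002
```

```bash
python3 cl.py 218 215 212 209; python3 -c "
from h import *
print(ctrl.get_obs()['wrist_torque'])"
```

```text
t 25.05 pos [ 0.4743 -0.1882  0.0808] [178.9   2.5 114.3] F [ 3.3 -2.6 -1.2]
[-36.4, 65.0] [2.2, -14.8] 
t 25.05 pos [ 0.4743 -0.1882  0.0808] [178.9   2.5 114.3] F [ 3.3 -2.6 -1.2]
[3.8, -1.7] [2.8, -0.8] [2.8, -0.7] [2.8, -0.5] 
[-0.33269893 -0.53657006  0.00164418]
```

It stalled at about 4 N, with friction of 4 to 6 N. I'll push with larger rows.

>>> drive_tool --steps '[0,6,-2,0,0,0,7,-2,0,0,0,7,-2,0,0,0,7,-1.5,0,0,0,0,0,0,0,0,0,0,0,0,0,0,0,0,0,0,0,0,0,0,0,0,0,0,0,0,0,0,0,0]'

```text
time_s: 26.3
ee_pos: [0.475, -0.1887, 0.0845]
tool_rot: [177.2, 6.3, 114.3]
wrist_force: [2.2, -2.6, -1.7]
grip_width: 0.006
```

```bash
python3 cl.py 218 215 212 209; python3 -c "
from h import *
print(ctrl.get_obs()['wrist_torque'])"
```

```text
t 26.3 pos [ 0.475  -0.1887  0.0845] [177.2   6.3 114.3] F [ 2.2 -2.6 -1.7]
[-35.7, 64.6] [2.2, -14.8] 
t 26.3 pos [ 0.475  -0.1887  0.0845] [177.2   6.3 114.3] F [ 2.2 -2.6 -1.7]
[4.5, -2.1] [2.8, -0.8] [2.8, -0.7] [2.8, -0.5] 
[-0.51868936 -0.4285761  -0.01369535]
```

The tip is blocked and the tool is tilting, so the lever is probably at its stop. I'll retreat and compare the clamp region with the first pictures.

>>> drive_tool --steps '[0,-5,1,0,0,0,-12,3,0,0,0,-10,2,0,0,0,0,0,-30,0,0,0,0,-40,0,0,10,-30,-40,0,0,0,-50,-30,0,0,0,-50,0,0,0,0,-30,0,0,0,0,0,0,0]'

```text
time_s: 27.55
ee_pos: [0.3271, -0.2622, 0.2233]
tool_rot: [177.4, 6.2, 114.2]
wrist_force: [0.2, -0.6, -0.3]
grip_width: 0.009
```

```bash
python3 - <<'E'
from plan import *
for _ in range(3): ctrl.read_camera('side')
rows([]);b=snap('scene','s3.png');a=cv2.imread('pics/a.png');p=cv2.imread('pics/s1.png')
for n,P3 in(('grip',[.4514,-.1768,.083]),('piv',[*P,.075])):print(n,proj('scene',P3))
for n,i in(('init',a),('now',b)):
    g=i[262:305,290:345].max(2); m=(g<60).astype(np.uint8)
    k,l,s,ct=cv2.connectedComponentsWithStats(m)
    print(n,[(s[j].tolist(),(ct[j]+[290,262]).round(1).tolist()) for j in range(1,k) if s[j,4]>15])
d=cv2.absdiff(a,b).max(2)[255:305,290:350]>50
ys,xs=np.nonzero(d);print('diff',d.sum())
g=lambda i:'\n'.join(''.join('#' if v<45 else '+' if v<90 else '.' for v in r) for r in i[258:305,295:345].max(2))
A1,B1=g(a).split('\n'),g(b).split('\n')
print('\n'.join(x+'  '+y for x,y in zip(A1,B1)))
E
```

```text
t 27.7 pos [ 0.3286 -0.2613  0.2229] [177.4   6.1 114.4] F [-0.3 -0.4 -0.4]

grip [303.05424765 286.16495492]
piv [317.21254851 264.07584094]
init []
now []
diff 3
...................................+++............  ....................................+.............
.................................++++.............  ..................................+...............
..............................+++++....+..........  ...............................++.................
++++.......................+++++.....++...........  ++++.........................++.......+...........
..++++++++..........................++............  ...+++.+............................++............
......++++++++++..................++++............  .......++.++++++...................++.............
...........+++..................+++++.............  .................................+++..............
..............................++++++..............  ..............................+++++...............
++++...........................++++...............  ++++...........................+++................
+++++++..
[... 3204 characters left out ...]
..............................  ..................................................
..................................................  ..................................................
..................................................  ..................................................
..................................................  ..................................................
..................................................  ..................................................
..................................................  ..................................................
..................................................  ..................................................
```

The clamp grip is back at its starting pixels to within about 0.5 px. I'll take a last wrist measurement of the blue lever.

>>> drive_tool --steps '[0,0,0,0,10.3,0,0,0,0,10.3,0,0,0,0,10.3,0,0,0,0,10.3,0,0,0,0,10.3,0,51,15,0,0,0,51,15,0,0,0,51,15,0,0,0,51,15,0,0,0,51,15,0,0]'

```text
time_s: 29.0
ee_pos: [0.5264, -0.0628, 0.2224]
tool_rot: [173.7, 1.5, 61.6]
wrist_force: [-0.7, -1.0, 0.6]
grip_width: 0.003
```

```bash
python3 look.py w11.png; python3 - <<'E'
from h import *
def rg(i,x0=290,y0=160,x1=330,y1=215):
    h=cv2.cvtColor(i[y0:y1,x0:x1],cv2.COLOR_BGR2HSV);r=[]
    for lo,hi in(((0,110,60),(8,255,255)),((105,110,40),(130,255,255))):
        m=cv2.inRange(h,lo,hi);ys,xs=np.nonzero(m);r.append((len(xs),(xs.mean()+x0).round(2),(ys.mean()+y0).round(2)))
    return r
b=cv2.imread('pics/s3.png');print(rg(cv2.imread('pics/s2.png')),rg(b))
a=cv2.imread('pics/a.png')
d=(cv2.absdiff(a,b).max(2)>60)
for n,(x,y) in(('hex',(255,262)),('ring',(319,337)),('knob',(273,188))):print(n,d[y-22:y+22,x-18:x+18].sum())
E
```

```text
t 29.2 pos [ 0.5251 -0.0642  0.2219] [173.8   1.5  61.7] F [-0.1 -0.2  0.6]

[([67, 29, 5, 24, 95], [68.7, 40.5]), ([50, 30, 7, 24, 128], [53.3, 41.4])]
[([56, 2, 11, 26, 236], [61.1, 14.2])]
red n 224 ang hist [0, 0, 0, 0, 0, 0, 1, 20, 31, 21, 0, 0, 0, 0, 0, 0, 20, 30, 30, 19, 1, 0, 0, 0, 0, 0, 0, 0, 0] r [0.0787 0.0999]
tab edges 57.31879302836146 69.86462044221304 mid 63.59170673528725
blue 0.0995 [0.57214645 0.03335296] 63.77274069595624 0.11075543202242392
blue 0.09 [0.57290163 0.03376076] 63.517134919361716 0.11145609257789885
[(28, np.float64(306.71), np.float64(197.43)), (9, np.float64(302.78), np.float64(174.56))] [(28, np.float64(304.04), np.float64(197.0)), (21, np.float64(305.0), np.float64(175.0))]
hex 1041
ring 0
knob 487
```

Blue is at 63.6° and the tab middle at 63.6°, so it held through the clamping. The hand is at z = 0.22 m, clear of everything, so I'll hand in.

```bash
python3 -c "
from cell import ctrl
print(ctrl.finish_job())"
```

```text
the job is handed in; nothing more can be done
None
```

The damper is set and locked, and the job is handed in at about 29 s of the 72 s. With the fingers shut, I pushed the clamp lever over to its free stop. I then pushed the blue lever round until it stood over the red tab, and pushed the clamp lever back to its stop.

**Blue lever:** the last wrist check put it at about 63.5–63.8° and the tab's middle at 63.6°, with red showing about evenly on both sides of the arm. It held there through the clamping.

**Clamp lever:** it matches its starting picture to about half a pixel, roughly 1°. The last push stalled with the tool tilting about 6°, which fits the lever being at its stop. The planned geometry read about 5° short of that, so I relied on the picture match.

**Loose things:** the steel ring region of the scene picture was unchanged. The hex key and knob regions did differ from the first picture, which I put down to the arm or its shadow, but I did not confirm it. The fingertips never went below 76 mm, well above anything loose.

**Contact forces:** the wrist force readings at the end of each move stayed below about 6 N.

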